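Build up the hub and find the case that rattles

ROBOT

A 6-joint arm with a two-finger parallel gripper is mounted at the origin on the work surface. World frame = base frame: x ahead of the robot, y to its left, z up, the work surface at z = 0. Lengths are in m, angles in rad, forces in N, time in s.
With the tool pointing down it reaches from about 0.425 to 0.95 m from the base axis. Payload 3.5 kg.
Tool frame: the origin (TCP) lies on the centre line of the jaws, within the pads' length; the fingertips stand 11 mm ahead of it and the grasp point (between the pads) lies 8 mm behind it; z points along the fingers, y is the line along which they close (so a half turn about z gives the same grasp; the last joint's range is limited). The gripper opens to 85 mm and grips with 20 to 120 N. Pads are 22 mm wide; open, the fingers measure 114 mm over their backs; the gripper's body (76 mm by 85 mm) begins 54 mm behind the grasp point. The pads swing forward as they close: fully open they stand 13 mm farther back than shut.
Start: joints at [1.04, 0.286, 1.577, -0, 1.279, -0.15], TCP at [0.251, 0.627, 0.205] pointing down, gripper open.
Joint ranges: [-2.77, 2.77], [-0.9, 2.22], [0.21, 2.48], [-1.53, 4.67], [0.24, 2.81], [-2.84, 2.84]. Speed limits (rad/s): [2.79, 2.79, 3.14, 3.14, 3.14, 3.14].

INTERFACE

Orientations are given as a unit quaternion [x, y, z, w].
In Python, from plant import ctrl gives the robot as it stands.
- The arm moves only by the tool step_arm, never from a script. Its argument "motion" is a list of rows, each an object with "offset": the shift along the tool's x, y, z in m, a list of three; "twist": the turn about the tool's z in degrees. A call has 1 to 12 rows; each row is the pose to reach, as a shift and turn from the pose commanded when the call began, along the tool's axes at that moment; what a row does not reach only later rows make up. A row lasts 1/10 s, in which the tool goes at most 50 mm and 8.59 degrees, less where a joint would pass 70% of its speed; a pose out of reach is approached as far as the arm can. A call with a gripper value outside its range is refused whole. "gripper" is the finger opening in m, from 0 to 0.0854, set as the call begins (left out, the last holds). The fingers move at their own pace and stop on an object; "grip_force" is the grip in N (left out, the last holds). Time passes only in rows, so rows that repeat a pose let the fingers close. It gives the time, the measured TCP pose, the force, the opening and the grip force at its end, in the units of the state.
- ctrl.get_state(): the state, without advancing time (a new reading comes with each control period).
- ctrl.read_camera(name): name is "scene" or "top" or "wrist"; returns the picture (400x640x3 uint8, blue, green, red); there is no depth.
- ctrl.calibration(name): a dict with "fx", "fy", "cx", "cy" (pixels), "cam_to_world" (4x4, takes a point from camera to world coordinates). Camera axes: x right, y up, looking along -z (the intrinsics and any distortion apply to the point x, -y, -z); pixel columns grow to the right and rows downward; lengths in m; the calibration is good to about 2 mm. A picture is of the moment at which its call begins: read the wrist's pose just before it. calibration takes no time and is no camera call; for the wrist camera it gives the pose at the moment of the call.
- ctrl.sign_off(): hands the job in; it is judged then, once.
The state is a dict: "time": time; "qpos": joint angles; "dq": joint speeds; "joint_efforts": joint torques, N m; "eef_pos": TCP position; "tcp_rot": TCP orientation; "contact_force": force on the tool from outside, world axes, zero at the start; "wrist_torque": the same for the moment, N m; "opening": opening from 0.0 (shut) to 1.0 (fully open); "finger_force": force on a finger pad.
Only numpy, scipy, OpenCV 4.12 (cv2) and the standard library are available. Lean on these libraries where they do the work, as an engineer would, in place of code of your own. Each camera call takes 0.05 s, during which the arm holds its last target. There are 200 camera calls.

TASK

Slide the sprocket cluster onto the freehub body of the hub in the axle vise, all the way down to its shoulder, and let it go; the next part for this hub is a loose axle nut in one of the three closed grey parts cases, which look alike, so pick the cases up and shake or rock them end to end to find the one that rattles, standing those that do not back on the bench, lid up. Hold the rattling case out to the mechanic over the black rubber mat, level and at least 15 cm above the bench, and finish there, still holding it. Never turn a case over, and do not push the other things on the bench about.

Things in the scene. Friction and masses are not known exactly. Their poses are not given: they have to be found in the camera images.
- hub: fixed rear wheel hub of bare aluminium standing upright in an axle vise on a 120 x 90 mm base plate, 128 mm tall in all; origin on the hub's axis at bench height, z up along the axis. The widest part above the vise is a flange 60 mm in diameter whose top is 89 mm above the bench
- hub_seat (a point): centre of the shoulder (44 mm in diameter, 94 mm above the bench) on which the sprocket cluster comes to rest; the freehub body, a dark round post 34 mm in diameter, rises from here
- hub_top (a point): top centre of the freehub body, 128 mm above the bench (34 mm above the shoulder); its rim is chamfered over the top 4 mm
- cluster: loose steel sprocket cluster lying flat on the bench: a toothed ring 62 mm in outer diameter, 14 mm high, with a round 38 mm bore (2 mm of play all round on the freehub body; no splines to line up), 0.12 kg; origin at the centre of its underside, z up along the bore
- mat: black ribbed rubber hand-over mat lying fixed near the far side of the bench, 130 mm (its x) x 180 mm (its y) x 3 mm; origin at the centre of its underside
- case_a: closed, sealed grey plastic parts case lying lid up, 104 (its x) x 62 (its y) x 50 mm (z), origin at the centre of its underside, 0.28 to 0.42 kg. The three look alike. Two hold bearings wedged in foam; one, which varies, holds a loose domed steel axle nut, like a 34 mm ball, 0.16 kg: it rolls 64 mm to the other end within 0.5 s and knocks there when the case is rocked about its y by 8 degrees each way
- case_b: closed, sealed grey plastic parts case lying lid up, 104 (its x) x 62 (its y) x 50 mm (z), origin at the centre of its underside, 0.28 to 0.42 kg. The three look alike. Two hold bearings wedged in foam; one, which varies, holds a loose domed steel axle nut, like a 34 mm ball, 0.16 kg: it rolls 64 mm to the other end within 0.5 s and knocks there when the case is rocked about its y by 8 degrees each way
- case_c: closed, sealed grey plastic parts case lying lid up, 104 (its x) x 62 (its y) x 50 mm (z), origin at the centre of its underside, 0.28 to 0.42 kg. The three look alike. Two hold bearings wedged in foam; one, which varies, holds a loose domed steel axle nut, like a 34 mm ball, 0.16 kg: it rolls 64 mm to the other end within 0.5 s and knocks there when the case is rocked about its y by 8 degrees each way
- wrench: bystander, loose: combination wrench, 170 mm long, lying flat; leave it where it is; origin at its underside, about its middle
- screwdriver: bystander, loose: screwdriver with a black handle, 190 mm long, lying flat; leave it where it is; origin at its underside, about its middle
- tape: bystander, loose: roll of black tape lying flat, 90 mm outside, 19 mm high; leave it where it is; origin at its underside, about its middle
- lube: bystander, loose: white upright bottle, 48 mm diameter, 130 mm tall; leave it where it is; origin at its underside, about its middle
- grease: bystander, loose: white jar, 68 mm diameter, 55 mm tall; leave it where it is; origin at its underside, about its middle
- chainring: bystander, loose: flat aluminium chainring, 132 mm outside, 5 mm thick; leave it where it is; origin at its underside, about its middle
Mind the look-alikes: they are no part of the job. Leave any green or turquoise look-alike of the cluster alone.

How it is judged:
By the outcome, as a careful person would: the job done as asked, in the order asked, and still so for the second after the job is handed in, while the arm keeps its last pose, push and grip.
It also fails if it takes over 70 s, if anything falls off the work surface, if the arm or the gripper's body presses on something with over 40 N, if the wrist force passes 120 N, or if a joint passes its speed limit or range.

## Working session

There is one attempt and no reset: what is moved stays moved. The work goes in short steps, Python scripts to look and compute and a tool call to move; the robot and the scene stay as the last step left them, time stands still between calls to the robot, and variables do not carry over. Pictures are saved under pics/ and viewed, at most 10 in all, crops included, and the job is handed in when it is done.

Besides the shell and the picture viewer there is one more tool, called after ">>>" in YAML: its name, and indented under it one key for each argument. step_arm: Moves the arm, as the interface text tells. Its arguments: {"type":"object","properties":{"motion":{"type":"array"},"gripper":{"type":"number"},"grip_force":{"type":"number"}},"required":["motion"]}

```bash
mkdir -p pics; cat > h.py <<'E'
import numpy as np, cv2
from plant import ctrl
from scipy.spatial.transform import Rotation as R
def ray(c,u,v):
    T=np.array(c["cam_to_world"]); d=np.array([(u-c["cx"])/c["fx"],-(v-c["cy"])/c["fy"],-1.])
    return T[:3,3],T[:3,:3]@d
def onz(c,u,v,z):
    o,d=ray(c,u,v); return o+d*(z-o[2])/d[2]
def proj(c,p):
    T=np.array(c["cam_to_world"]); q=T[:3,:3].T@(np.array(p)-T[:3,3]); return np.array([c["cx"]+c["fx"]*q[0]/-q[2], c["cy"]-c["fy"]*q[1]/-q[2]])
def tri(c1,p1,c2,p2):
    o1,d1=ray(c1,*p1);o2,d2=ray(c2,*p2)
    s=np.linalg.lstsq(np.c_[d1,-d2],o2-o1,rcond=None)[0]
    a=o1+s[0]*d1;b=o2+s[1]*d2; return (a+b)/2,np.linalg.norm(a-b)
E
python3 - <<'E'
from h import *
for n in("scene","top"):
    cv2.imwrite(f"pics/{n}0.png",ctrl.read_camera(n)); c=ctrl.calibration(n); print(n,{k:(np.round(v,3).tolist()) for k,v in c.items()})
s=ctrl.get_state(); print({k:np.round(v,3).tolist() for k,v in s.items()})
E
```

```text
scene {'fx': 381.401, 'fy': 381.401, 'cx': 324.293, 'cy': 197.432, 'cam_to_world': [[-0.52, -0.722, 0.457, 0.96], [0.854, -0.446, 0.268, 0.269], [0.01, 0.529, 0.848, 0.956], [0.0, 0.0, 0.0, 1.0]]}
top {'fx': 505.521, 'fy': 505.521, 'cx': 319.947, 'cy': 196.445, 'cam_to_world': [[0.048, 0.973, -0.224, 0.22], [-0.999, 0.048, -0.007, -0.033], [0.004, 0.224, 0.974, 1.488], [0.0, 0.0, 0.0, 1.0]]}
{'time': 0.1, 'qpos': [1.04, 0.287, 1.578, 0.0, 1.279, -0.15], 'dq': [-0.0, -0.003, -0.003, -0.001, 0.001, 0.0], 'joint_efforts': [0.002, -40.73, -29.37, -0.0, 0.003, -0.0], 'eef_pos': [0.251, 0.626, 0.204], 'tcp_rot': [0.189, 0.982, -0.001, -0.0], 'contact_force': [-0.214, 0.703, -0.4], 'wrist_torque': [-0.021, 0.011, -0.064], 'finger_force': 0.0, 'opening': 0.999}
```

View pics/scene0.png

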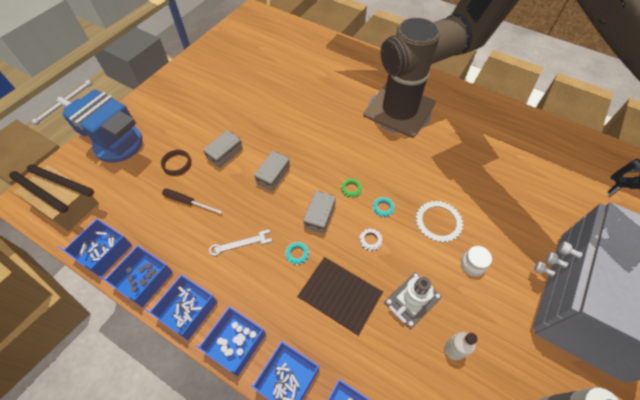

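View pics/top0.png

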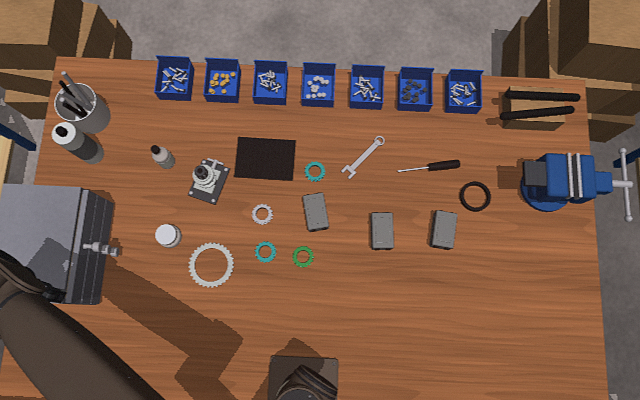

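The steel cluster candidates are (top view) the turquoise rings at (315,172) and (265,252), the green ring at (303,257), and the plain steel ring at (262,214). Only the plain steel one fits, because the coloured ones are look-alikes and the 132 mm ring at (211,265) is the chainring. The cases are at (315,211), (382,230) and (443,229), the hub at (207,177), and the mat at (265,158).

```bash
python3 - <<'E'
from h import *
ct,cs=ctrl.calibration("top"),ctrl.calibration("scene")
it,is_=cv2.imread("pics/top0.png"),cv2.imread("pics/scene0.png")
P={"cluster":((262,214),(371,239)),"hubtop":((203.5,173),(421.5,285)),"c1":((315,211),(320,210)),"c2":((382,230),(271,169)),"c3":((443,229),(223,148)),"lube":((156,150),(470,339)),"grease":((168,234),(478,255))}
for k,(a,b) in P.items():
    p,e=tri(ct,a,cs,b); print(k,p.round(3),round(e,4), np.linalg.norm(p[:2]).round(3))
print("mat corners",[onz(ct,u,v,.003).round(3)[:2].tolist() for u,v in((237,137),(296,139),(294,180),(235,178))])
# grey cases: low saturation mask top view
hsv=cv2.cvtColor(it,cv2.COLOR_BGR2HSV); m=((hsv[...,1]<40)&(hsv[...,2]>70)&(hsv[...,2]<190)).astype(np.uint8)
m[:, :290]=0;m[:,470:]=0;m[:185]=0;m[255:]=0
for c in cv2.findContours(m,0,2)[0]:
    if cv2.contourArea(c)>300: print(cv2.minAreaRect(c),cv2.contourArea(c))
A=cv2.resize(it[130:280,140:330],None,fx=4,fy=4,interpolation=2)[:600]
cv2.imwrite("pics/cropA.png",A)
B=cv2.resize(it[180:260,295:465],None,fx=4.7,fy=4.7,interpolation=2); cv2.imwrite("pics/cropB.png",B)
E
```

```text
cluster [0.498 0.149 0.008] 0.0015 0.52
hubtop [0.589 0.313 0.106] 0.0053 0.667
c1 [ 0.509 -0.009  0.04 ] 0.0012 0.509
c2 [ 0.463 -0.207  0.036] 0.001 0.507
c3 [ 0.474 -0.384  0.032] 0.0024 0.61
lube [0.648 0.45  0.116] 0.001 0.789
grease [0.418 0.408 0.056] 0.0036 0.584
mat corners [[0.738, 0.244], [0.74, 0.061], [0.609, 0.059], [0.606, 0.239]]
((382.5, 230.0), (34.0, 21.0), 90.0) 676.5
((444.1244812011719, 228.81661987304688), (21.08011245727539, 35.02338409423828), 7.594643592834473) 675.5
((315.16949462890625, 210.79364013671875), (34.641204833984375, 21.02802085876465), 79.99201965332031) 663.5
```

View pics/cropA.png

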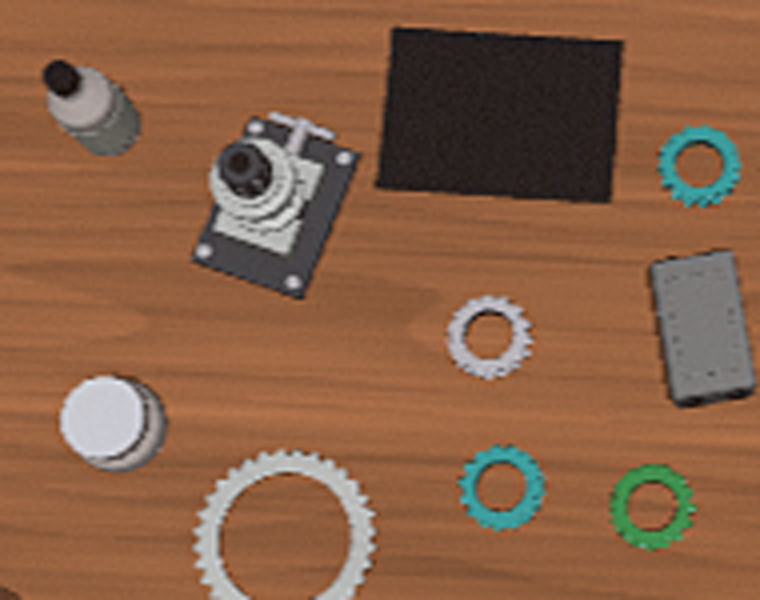

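View pics/cropB.png

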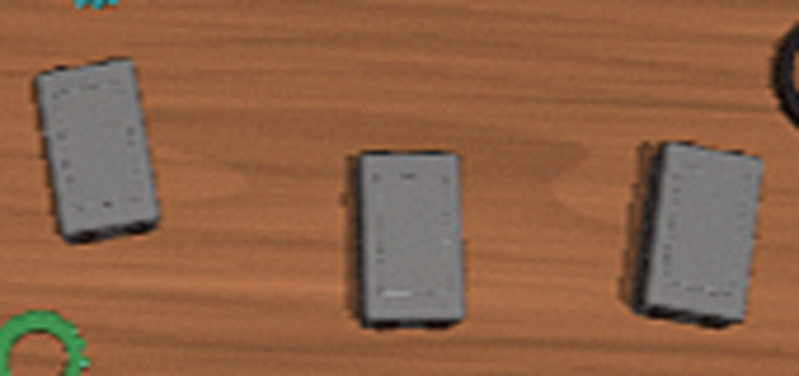

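The crop confirms the plain grey-white steel ring at top pixel (262.5,214.3). The hub's post top is near (200,170), and the cases' long axes run roughly along the image vertical. I'll move above the cluster for a wrist view.

```bash
cat >> h.py <<'E'
def st():
    s=ctrl.get_state(); M=R.from_quat(s["tcp_rot"]).as_matrix(); return s,np.array(s["eef_pos"]),M
def goto(p,yaw=None):
    # yaw: world direction (deg) of the tool y line, modulo 180
    s,e,M=st(); o=M.T@(np.array(p)-e); y=np.degrees(np.arctan2(M[1,1],M[0,1])); tw=None
    if yaw is not None: tw=-(((yaw-y)+90)%180-90)
    print("from",e.round(4),"yaw",y.round(1),"offset",o.round(4),"twist",None if tw is None else round(tw,1),"q",np.round(s["qpos"],2)); return o,tw
E
python3 - <<'E'
from h import *
ct,cs=ctrl.calibration("top"),ctrl.calibration("scene")
print(tri(ct,(262.5,214.3),cs,(371,239)),tri(ct,(200,170.5),cs,(421.5,283)), onz(ct,200,170.5,.128))
cw=ctrl.calibration("wrist"); s,e,M=st()
T=np.array(cw["cam_to_world"]); print("cam in tool",(M.T@(T[:3,3]-e)).round(3),(M.T@T[:3,:3]).round(2).tolist(),cw["fx"],cw["cx"],cw["cy"])
# case face corners from crop B
f=lambda x,y:onz(ct,295+x/4.7,180+y/4.7,.05)[:2]
for q in (((38,75),(132,60),(158,218),(66,236)),((360,153),(460,153),(463,316),(364,318)),((665,143),(762,160),(744,318),(648,304))):
    c=np.array([f(*a) for a in q]); d=(c[0]+c[1]-c[2]-c[3]); print(c.mean(0).round(4),"axis",np.degrees(np.arctan2(d[1],d[0])).round(1),"L",np.linalg.norm(d/2).round(3),"W",np.linalg.norm((c[0]+c[3]-c[1]-c[2])/2).round(3))
goto([0.50,0.15,0.20])
E
```

```text
(array([0.49729693, 0.14779652, 0.00654002]), np.float64(0.0027030347602476634)) (array([0.59168289, 0.31404944, 0.12536259]), np.float64(0.003576592882091176)) [0.59056195 0.31514664 0.128     ]
cam in tool [ 0.069 -0.001 -0.168] [[-0.0, 0.96, 0.27], [1.0, 0.0, -0.0], [-0.0, 0.27, -0.96]] 336.1820652358777 318.91209760327337 199.97358764259255
[ 0.5063 -0.0128] axis 12.3 L 0.102 W 0.058
[ 0.461 -0.207] axis 2.4 L 0.101 W 0.061
[ 0.4721 -0.3864] axis -6.6 L 0.1 W 0.059
from [0.2505 0.6261 0.2042] yaw 68.2 offset [-0.4086 -0.3492  0.0048] twist None q [ 1.04  0.29  1.58  0.    1.28 -0.15]
```

>>> step_arm:
  motion:
    - {"offset":[-0.41,-0.35,-0.02],"twist":0}
    - {"offset":[-0.41,-0.35,-0.02],"twist":0}
    - {"offset":[-0.41,-0.35,-0.02],"twist":0}
    - {"offset":[-0.41,-0.35,-0.02],"twist":0}
    - {"offset":[-0.41,-0.35,-0.02],"twist":0}
    - {"offset":[-0.41,-0.35,-0.02],"twist":0}
    - {"offset":[-0.41,-0.35,-0.02],"twist":0}
    - {"offset":[-0.41,-0.35,-0.02],"twist":0}
    - {"offset":[-0.41,-0.35,-0.02],"twist":0}
    - {"offset":[-0.41,-0.35,-0.02],"twist":0}
    - {"offset":[-0.41,-0.35,-0.02],"twist":0}
    - {"offset":[-0.41,-0.35,-0.02],"twist":0}

```text
time: 1.3
eef_pos: [0.5031, 0.1454, 0.2253]
tcp_rot: [0.192, 0.981, -0.001, 0.0]
contact_force: [0.0, 1.4, 0.6]
opening: 1.001
finger_force: 0.0
```

```bash
python3 - <<'E'
from h import *
cw=ctrl.calibration("wrist"); s,e,M=st(); im=ctrl.read_camera("wrist"); cv2.imwrite("pics/w1.png",im)
hsv=cv2.cvtColor(im,cv2.COLOR_BGR2HSV); m=((hsv[...,1]<60)&(hsv[...,2]>120)).astype(np.uint8)
pr=proj(cw,[.4975,.148,.014]); print(s["time"],e,"pred",pr, proj(cw,e+M@[0,0,.011]))
for c in cv2.findContours(m,0,2)[0]:
    a=cv2.contourArea(c)
    if a>400:
        (x,y),r=cv2.minEnclosingCircle(c); p=onz(cw,x,y,.014); q=onz(cw,x+r,y,.014); print((x,y),r,a,p.round(4),np.linalg.norm(q-p).round(4))
E
```

```text
1.3 [0.50306057 0.14542073 0.22527734] pred [320.49756939 161.60586048] [321.36614855 230.45997622]
(22.95592498779297, 249.9020538330078) 49.13698959350586 3078.5 [ 0.4606 -0.2313  0.014 ] 0.0604
(187.0, 228.0) 54.23108673095703 4280.5 [ 0.5113 -0.0311  0.014 ] 0.0653
(614.5925903320312, 190.5) 33.88182830810547 2184.0 [0.6584 0.4524 0.014 ] 0.0394
(500.36407470703125, 195.08982849121094) 54.974369049072266 4528.0 [0.6135 0.3279 0.014 ] 0.0643
(318.75592041015625, 160.12327575683594) 27.329011917114258 2118.5 [0.4952 0.1468 0.014 ] 0.0311
(539.5, 0.0) 41.500099182128906 1343.0 [0.4292 0.413  0.014 ] 0.0416
(385.0, 1.5) 54.02092742919922 1726.5 [0.3719 0.2691 0.014 ] 0.0543
```

View pics/w1.png

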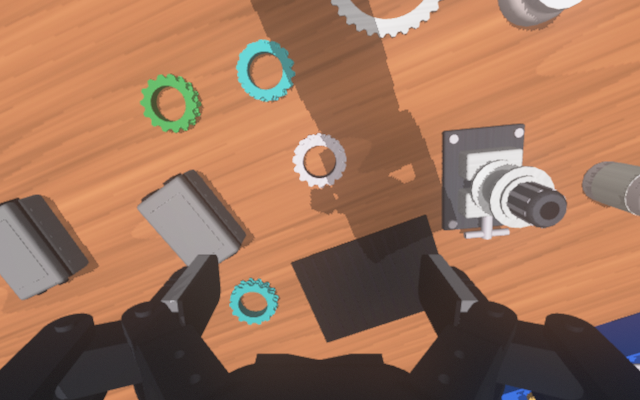

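The wrist view puts the steel ring at (319,160) with a measured radius of 31.1 mm, which matches. The post top is at about (545,207). I'll narrow the jaws and descend over the cluster.

```bash
python3 - <<'E'
from h import *
cw=ctrl.calibration("wrist"); ct=ctrl.calibration("top");cs=ctrl.calibration("scene")
print("cluster",tri(cw,(318.8,160.1),ct,(262.5,214.3)),tri(cw,(318.8,160.1),cs,(371,239)))
print("hub",tri(cw,(546,207),ct,(200,170.5)),onz(cw,546,207,.128))
goto([.4955,.147,.04])
E
```

```text
cluster (array([ 0.49768473,  0.14781147, -0.00161596]), np.float64(0.003207994089738156)) (array([0.49532536, 0.14856988, 0.00350549]), np.float64(0.00020120747128732577))
hub (array([0.59201311, 0.31994759, 0.11607579]), np.float64(0.005021252916505885)) [0.58363193 0.31525782 0.128     ]
from [0.5019 0.1474 0.225 ] yaw 67.9 offset [ 0.0057 -0.0027  0.185 ] twist None q [ 0.09 -0.07  1.93  0.    1.28 -1.09]
```

>>> step_arm:
  motion:
    - {"offset":[0.006,-0.003,0.05]}
    - {"offset":[0.006,-0.003,0.1]}
    - {"offset":[0.006,-0.003,0.12]}
    - {"offset":[0.006,-0.003,0.125]}
    - {"offset":[0.006,-0.003,0.125]}
    - {"offset":[0.006,-0.003,0.125]}
  gripper: 0.072

```text
invalid input at $.motion[0]: expected keys offset, twist
```

```bash
python3 - <<'E'
from h import *
cw=ctrl.calibration("wrist"); s,e,M=st(); im=ctrl.read_camera("wrist"); cv2.imwrite("pics/w2.png",im)
hsv=cv2.cvtColor(im,cv2.COLOR_BGR2HSV); m=((hsv[...,1]<60)&(hsv[...,2]>120)).astype(np.uint8)
print(s["time"],e,s["opening"],"tip",proj(cw,e+M@[0,0,.011]))
for c in cv2.findContours(m,0,2)[0]:
    a=cv2.contourArea(c)
    if a>2000:
        (x,y),r=cv2.minEnclosingCircle(c); p=onz(cw,x,y,.014); q=onz(cw,x+r,y,.014); print((x,y),r,a,p.round(4),np.linalg.norm(q-p).round(4))
        if abs(x-320)<60: goto([p[0],p[1],.03])
E
```

```text
1.35 [0.5019479  0.14740128 0.22500992] 1.0042054943081127 tip [321.39064365 230.42997425]
(21.7834529876709, 250.990478515625) 49.08859634399414 2968.5 [ 0.4605 -0.2306  0.014 ] 0.0602
(185.5, 230.0) 54.16881561279297 4225.0 [ 0.5118 -0.0315  0.014 ] 0.0652
(613.4091186523438, 193.5) 34.74406433105469 2280.0 [0.6597 0.453  0.014 ] 0.0406
(498.8955993652344, 197.0) 55.249488830566406 4514.5 [0.6135 0.3281 0.014 ] 0.0647
(317.8343811035156, 161.9426727294922) 27.514291763305664 2116.0 [0.4953 0.1473 0.014 ] 0.0313
from [0.5013 0.1487 0.2249] yaw 68.1 offset [ 0.0047 -0.0035  0.1949] twist None q [ 0.09 -0.07  1.93  0.    1.28 -1.09]
```

View pics/w2.png

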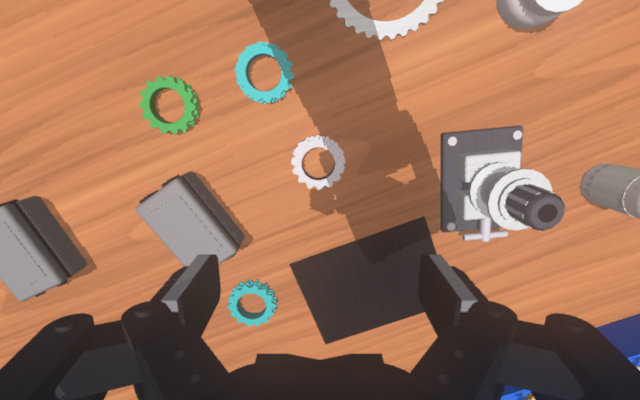

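The picture is unchanged because the move was refused: "twist" is needed in every row.

>>> step_arm:
  motion:
    - {"offset":[0.005,-0.0035,0.05],"twist":0}
    - {"offset":[0.005,-0.0035,0.1],"twist":0}
    - {"offset":[0.005,-0.0035,0.12],"twist":0}
    - {"offset":[0.005,-0.0035,0.125],"twist":0}
    - {"offset":[0.005,-0.0035,0.125],"twist":0}
    - {"offset":[0.005,-0.0035,0.125],"twist":0}
  gripper: 0.072

```text
time: 2.0
eef_pos: [0.4967, 0.1488, 0.1024]
tcp_rot: [0.189, 0.982, 0.001, 0.002]
contact_force: [0.0, -0.2, 0.2]
opening: 0.84
finger_force: 0.0
```

```bash
python3 - <<'E'
from h import *
cw=ctrl.calibration("wrist"); s,e,M=st(); im=ctrl.read_camera("wrist"); cv2.imwrite("pics/w3.png",im)
hsv=cv2.cvtColor(im,cv2.COLOR_BGR2HSV); m=((hsv[...,1]<60)&(hsv[...,2]>120)).astype(np.uint8)
print(s["time"],e,s["opening"],"tip",proj(cw,e+M@[0,0,.011]))
for c in cv2.findContours(m,0,2)[0]:
    a=cv2.contourArea(c)
    if a>2000:
        (x,y),r=cv2.minEnclosingCircle(c); p=onz(cw,x,y,.014); q=onz(cw,x+r,y,.014); print((x,y),r,a,p.round(4),np.linalg.norm(q-p).round(4))
        if abs(x-320)<60:
            goto([p[0],p[1],.03])
            print("height check: centre via first wrist view", )
E
```

```text
2.0 [0.49665594 0.14880618 0.10235611] 0.8395961846041619 tip [321.38548761 230.44617835]
(109.0, 278.5) 62.47609329223633 6056.5 [ 0.4983 -0.0455  0.014 ] 0.0531
(579.0, 245.5) 85.94921112060547 9665.0 [0.6168 0.3315 0.014 ] 0.0714
(317.8705749511719, 193.06678771972656) 39.11164093017578 4278.5 [0.4946 0.1474 0.014 ] 0.0309
from [0.497  0.1487 0.1027] yaw 68.2 offset [ 0.002  -0.0022  0.0727] twist None q [ 0.09  0.05  2.04  0.    1.04 -1.1 ]
height check: centre via first wrist view
```

>>> step_arm:
  motion:
    - {"offset":[0.002,-0.002,0.04],"twist":0}
    - {"offset":[0.002,-0.002,0.07],"twist":0}
    - {"offset":[0.002,-0.002,0.08],"twist":0}
    - {"offset":[0.002,-0.002,0.085],"twist":0}
    - {"offset":[0.002,-0.002,0.085],"twist":0}

```text
time: 2.55
eef_pos: [0.494, 0.147, 0.0165]
tcp_rot: [0.189, 0.982, 0.0, 0.001]
contact_force: [0.4, -0.2, 0.6]
opening: 0.84
finger_force: 0.0
```

```bash
python3 - <<'E'
from h import *
s,e,M=st();print(e,s["contact_force"]); im=ctrl.read_camera("wrist"); cv2.imwrite("pics/w4.png",im)
E
```

```text
[0.49395661 0.14697783 0.01653987] [ 0.39321526 -0.21223473  0.57905384]
```

View pics/w4.png

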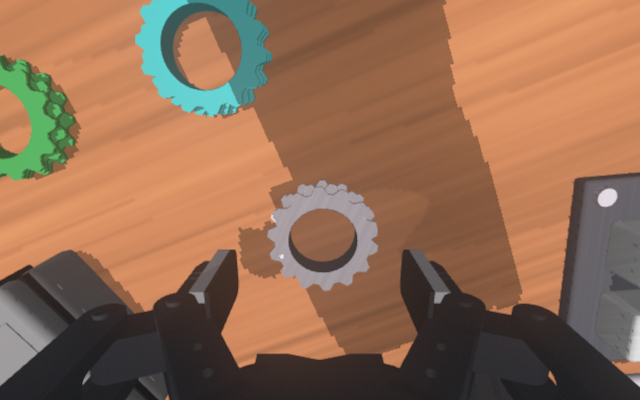

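The wrist view shows the steel ring at (323,236) centred between the tips at (237,250) and (402,250). I'll test-close gently at this height.

>>> step_arm:
  motion:
    - {"offset":[0,0,0],"twist":0}
    - {"offset":[0,0,0],"twist":0}
    - {"offset":[0,0,0],"twist":0}
    - {"offset":[0,0,0],"twist":0}
  gripper: 0.059
  grip_force: 25

```text
time: 3.0
eef_pos: [0.4931, 0.1469, 0.0159]
tcp_rot: [0.189, 0.982, 0.0, 0.0]
contact_force: [0.2, 0.3, 0.6]
opening: 0.691
finger_force: 0.0
```

>>> step_arm:
  motion:
    - {"offset":[-0.001,0,0],"twist":0}
    - {"offset":[-0.001,0,0],"twist":0}
    - {"offset":[-0.001,0,0.002],"twist":0}
    - {"offset":[-0.001,0,0.004],"twist":0}
    - {"offset":[-0.001,0,0.006],"twist":0}
    - {"offset":[-0.001,0,0.006],"twist":0}
  gripper: 0.072

```text
time: 3.6
eef_pos: [0.4933, 0.1464, 0.0089]
tcp_rot: [0.189, 0.982, -0.0, -0.001]
contact_force: [0.4, -0.4, -0.5]
opening: 0.848
finger_force: 0.0
```

>>> step_arm:
  motion:
    - {"offset":[0,0,0.002],"twist":0}
    - {"offset":[0,0,0.003],"twist":0}
    - {"offset":[0,0,0.003],"twist":0}

```text
time: 3.9
eef_pos: [0.4936, 0.1464, 0.0062]
tcp_rot: [0.189, 0.982, -0.0, -0.0]
contact_force: [0.4, 0.1, -0.3]
opening: 0.842
finger_force: 0.0
```

>>> step_arm:
  motion:
    - {"offset":[-0.001,0.0,0.001],"twist":0}
    - {"offset":[-0.001,0.0,0.001],"twist":0}
    - {"offset":[-0.001,0,0.001],"twist":0}
    - {"offset":[-0.001,0,0.001],"twist":0}
    - {"offset":[-0.001,0,0.001],"twist":0}
  gripper: 0.057
  grip_force: 30

```text
time: 4.4
eef_pos: [0.4947, 0.1461, 0.0055]
tcp_rot: [0.189, 0.982, 0.0, 0.0]
contact_force: [-0.4, 0.3, 0.3]
opening: 0.666
finger_force: 0.0
```

```bash
python3 - <<'E'
from h import *
s,e,M=st();print(e,s["contact_force"],s["opening"]*.0854); im=ctrl.read_camera("wrist"); cv2.imwrite("pics/w5.png",im[150:350,150:490])
E
```

```text
[0.49472303 0.1461038  0.00547129] [-0.3935462   0.30108292  0.30103814] 0.05683560130333618
```

View pics/w5.png

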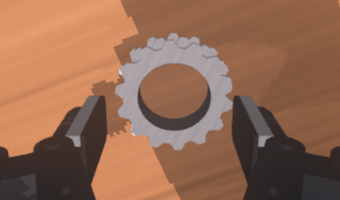

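The picture shows the ring at (175,90) in the crop, with the pads stopped short of it and higher up: 127 px apart at 57 mm open puts the tips about 30 mm above the bench. I'll reopen and go lower, feeling for contact.

>>> step_arm:
  motion:
    - {"offset":[0,0.001,0],"twist":0}
    - {"offset":[0,0.001,0],"twist":0}
    - {"offset":[0,0.001,0.003],"twist":0}
    - {"offset":[0,0.001,0.006],"twist":0}
    - {"offset":[0,0.001,0.008],"twist":0}
    - {"offset":[0,0.001,0.008],"twist":0}
  gripper: 0.072

```text
time: 5.05
eef_pos: [0.4946, 0.147, -0.0032]
tcp_rot: [0.189, 0.982, -0.0, -0.001]
contact_force: [0.2, 0.1, -0.1]
opening: 0.848
finger_force: 0.0
```

```bash
python3 - <<'E'
from h import *
s,e,M=st();cw=ctrl.calibration("wrist");print(e,np.round(s["contact_force"],2),s["opening"]*.0854, proj(cw,[.495,.1473,.014]))
im=ctrl.read_camera("wrist")
hsv=cv2.cvtColor(im,cv2.COLOR_BGR2HSV); m=((hsv[...,1]<60)&(hsv[...,2]>120)).astype(np.uint8)
for c in cv2.findContours(m,0,2)[0]:
    if cv2.contourArea(c)>1500: print(cv2.minEnclosingCircle(c),cv2.fitEllipse(cv2.convexHull(c)))
E
```

```text
[ 0.49460701  0.14696369 -0.00316122] [ 0.18  0.06 -0.12] 0.0723774430254114 [322.7590626  251.70384637]
((322.4170837402344, 249.23170471191406), 62.69737243652344) ((322.471923828125, 248.70166015625), (122.91770935058594, 123.8939208984375), 97.90963745117188)
```

>>> step_arm:
  motion:
    - {"offset":[0,0,0.005],"twist":0}
    - {"offset":[0,0,0.01],"twist":0}
    - {"offset":[0,0,0.01],"twist":0}
    - {"offset":[0,0,0.01],"twist":0}

```text
time: 5.5
eef_pos: [0.4948, 0.147, -0.0129]
tcp_rot: [0.189, 0.982, -0.0, -0.0]
contact_force: [0.1, 0.1, 0.1]
opening: 0.844
finger_force: 0.0
```

>>> step_arm:
  motion:
    - {"offset":[0,0,0.003],"twist":0}
    - {"offset":[0,0,0.006],"twist":0}
    - {"offset":[0,0,0.006],"twist":0}

```text
time: 5.8
eef_pos: [0.4947, 0.147, -0.0191]
tcp_rot: [0.189, 0.982, -0.0, -0.0]
contact_force: [0.5, 0.5, -0.3]
opening: 0.844
finger_force: 0.0
```

>>> step_arm:
  motion:
    - {"offset":[0,0,0],"twist":0}
    - {"offset":[0,0,0],"twist":0}
    - {"offset":[0,0,0],"twist":0}
    - {"offset":[0,0,0],"twist":0}
  gripper: 0.059

```text
time: 6.2
eef_pos: [0.4951, 0.1471, -0.0182]
tcp_rot: [0.189, 0.982, 0.0, 0.0]
contact_force: [-2.2, 0.3, 4.5]
opening: 0.697
finger_force: 17.8
```

>>> step_arm:
  motion:
    - {"offset":[0,0,0],"twist":0}
    - {"offset":[0,0,0],"twist":0}
    - {"offset":[0,0,0.003],"twist":0}
    - {"offset":[0,0,0.005],"twist":0}
    - {"offset":[0,0,0.005],"twist":0}
  gripper: 0.072

```text
time: 6.7
eef_pos: [0.4946, 0.1469, -0.0242]
tcp_rot: [0.189, 0.982, -0.0, -0.001]
contact_force: [0.1, 0.4, 0.4]
opening: 0.842
finger_force: 0.0
```

>>> step_arm:
  motion:
    - {"offset":[0,0,0],"twist":0}
    - {"offset":[0,0,0],"twist":0}
    - {"offset":[0,0,0],"twist":0}
    - {"offset":[0,0,0],"twist":0}
  gripper: 0.055

```text
time: 7.1
eef_pos: [0.4952, 0.1471, -0.0233]
tcp_rot: [0.189, 0.982, 0.0, 0.0]
contact_force: [-1.7, -0.2, 3.5]
opening: 0.701
finger_force: 32.5
```

```bash
python3 - <<'E'
from h import *
s,e,M=st();cw=ctrl.calibration("wrist");print({k:np.round(v,3).tolist() for k,v in s.items()})
im=ctrl.read_camera("wrist");cv2.imwrite("pics/w6.png",im)
hsv=cv2.cvtColor(im,cv2.COLOR_BGR2HSV); m=((hsv[...,1]<60)&(hsv[...,2]>120)).astype(np.uint8)
for c in cv2.findContours(m,0,2)[0]:
    if cv2.contourArea(c)>1500: x=cv2.minEnclosingCircle(c);print(x,onz(cw,*x[0],.014))
E
```

```text
{'time': 7.1, 'qpos': [0.092, 0.259, 2.09, 0.0, 0.792, -1.098], 'dq': [-0.002, 0.002, -0.001, 0.0, -0.002, -0.001], 'joint_efforts': [-0.24, -30.102, -20.722, -0.095, -0.242, 0.0], 'eef_pos': [0.495, 0.147, -0.023], 'tcp_rot': [0.189, 0.982, 0.0, 0.0], 'contact_force': [-1.691, -0.249, 3.511], 'wrist_torque': [0.08, 0.134, -0.064], 'finger_force': 32.515, 'opening': 0.701}
((318.7106628417969, 268.18780517578125), 70.8332290649414) [0.49348408 0.14615886 0.014     ]
```

The grip holds at 60 mm with 32 N. I'll lift and move so the hub sits under the wrist camera.

>>> step_arm:
  motion:
    - {"offset":[0,0,0],"twist":0}
    - {"offset":[0,0,-0.01],"twist":0}
    - {"offset":[0,0,-0.04],"twist":0}
    - {"offset":[0,0,-0.09],"twist":0}
    - {"offset":[0,0,-0.14],"twist":0}
    - {"offset":[0,0,-0.175],"twist":0}
    - {"offset":[-0.02,0.04,-0.175],"twist":0}
    - {"offset":[-0.045,0.085,-0.175],"twist":0}
    - {"offset":[-0.065,0.13,-0.175],"twist":0}
    - {"offset":[-0.085,0.17,-0.175],"twist":0}
    - {"offset":[-0.096,0.19,-0.175],"twist":0}
    - {"offset":[-0.096,0.19,-0.175],"twist":0}
  gripper: 0.05
  grip_force: 50

```text
time: 8.35
eef_pos: [0.656, 0.2894, 0.1504]
tcp_rot: [0.188, 0.982, 0.0, 0.0]
contact_force: [-0.0, -0.5, -1.4]
opening: 0.687
finger_force: 54.2
```

>>> step_arm:
  motion:
    - {"offset":[0,0,0],"twist":0}
    - {"offset":[0,0,0],"twist":0}
    - {"offset":[0,0,0],"twist":0}

```text
time: 8.65
eef_pos: [0.6541, 0.2869, 0.1515]
tcp_rot: [0.19, 0.982, -0.0, -0.0]
contact_force: [-0.2, 1.0, -0.8]
opening: 0.69
finger_force: 54.2
```

```bash
python3 - <<'E'
from h import *
s,e,M=st();cw=ctrl.calibration("wrist");print(e,s["opening"],s["finger_force"],s["contact_force"])
im=ctrl.read_camera("wrist");cv2.imwrite("pics/w7.png",im)
print("pred",proj(cw,[.5906,.3151,.128]))
g=cv2.cvtColor(im,cv2.COLOR_BGR2GRAY)
h=cv2.HoughCircles(cv2.GaussianBlur(g,(5,5),1),cv2.HOUGH_GRADIENT,1,20,param1=100,param2=25,minRadius=20,maxRadius=80)
if h is not None:
    for x,y,r in h[0][:10]: print(x,y,r,onz(cw,x,y,.128).round(4),"R@.128",336*0+r/336*.19)
E
```

```text
[0.65409871 0.28693336 0.15151684] 0.6903034263591669 54.23005783930421 [-0.21096474  0.99099644 -0.80775605]
pred [325.92344641 103.80446329]
325.5 100.5 30.8 [0.5889 0.3155 0.128 ] R@.128 0.017416665
318.5 253.5 42.7 [0.6722 0.2779 0.128 ] R@.128 0.024145832
316.5 280.5 78.3 [0.6891 0.2697 0.128 ] R@.128 0.04427679
519.5 107.5 32.5 [0.6322 0.4133 0.128 ] R@.128 0.018377976
50.5 262.5 24.1 [0.6151 0.1196 0.128 ] R@.128 0.013627975
539.5 113.5 40.9 [0.6395 0.4229 0.128 ] R@.128 0.023127977
304.5 97.5 49.6 [0.5832 0.3055 0.128 ] R@.128 0.028047618
```

View pics/w7.png

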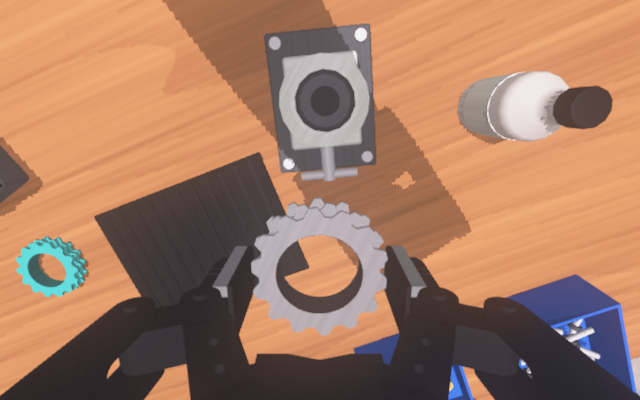

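The wrist view shows the ring held level at about (318,268) and the hub post directly below the camera at (325.5,100.5), r=30.8 px (17.4 mm radius, which fits). Next I'll get the ring centre from the same camera and work out the move.

```bash
python3 - <<'E'
from h import *
s,e,M=st();cw=ctrl.calibration("wrist");im=cv2.imread("pics/w7.png")
hsv=cv2.cvtColor(im,cv2.COLOR_BGR2HSV); m=((hsv[...,1]<60)&(hsv[...,2]>110)).astype(np.uint8); m[:195]=0;m[345:]=0;m[:,:250]=0;m[:,388:]=0
zt=e[2]+.0373
for c in cv2.findContours(m,0,2)[0]:
    if cv2.contourArea(c)>800:
        (x,y),r=cv2.minEnclosingCircle(c); p=onz(cw,x,y,zt); print("enc",x,y,r,p.round(4),np.linalg.norm(onz(cw,x+r,y,zt)-p).round(4),"tool",(M.T@(p-e)).round(4))
# bore: dark/wood interior -> upper-face bore edge ellipse from contour holes
cs_,hh=cv2.findContours(m,cv2.RETR_CCOMP,2)
for c,h in zip(cs_,hh[0]):
    if h[3]>=0 and cv2.contourArea(c)>800:
        E=cv2.fitEllipse(c); p=onz(cw,*E[0],zt); print("bore",E,p.round(4),"tool",(M.T@(p-e)).round(4), (cv2.boundingRect(c)))
goto([.589,.3155,.1515])
E
```

```text
enc 318.4057922363281 267.4057922363281 70.23528289794922 [0.6521 0.2861 0.189 ] 0.0302 tool [ 0.0016 -0.0017 -0.0373]
bore ((318.88751220703125, 273.78271484375), (78.87840270996094, 87.1806411743164), 89.61358642578125) [0.655  0.2852 0.189 ] tool [-0.0014 -0.0015 -0.0373] (275, 234, 89, 80)
from [0.6542 0.287  0.1517] yaw 68.1 offset [0.0712 0.0021 0.0002] twist None q [ 0.27  0.41  1.51 -0.    1.21 -0.92]
```

```bash
python3 - <<'E'
from h import *
s,e,M=st();cw=ctrl.calibration("wrist");zt=e[2]+.0373
for a,b in (((319,233.5),(319,313.5)),((274.8,273.8),(363.3,273.8))):
    p,q=onz(cw,*a,zt),onz(cw,*b,zt); print((M.T@((p+q)/2-e)).round(4),np.linalg.norm(p-q).round(4))
h=onz(cw,325.5,100.5,.128); print("hub",h, onz(cw,325.5-30.8,100.5,.128),(M.T@(h-e)).round(4))
E
```

```text
[-0.002  -0.0014 -0.0373] 0.0385
[-0.0014 -0.0014 -0.0373] 0.0383
hub [0.58905634 0.31559959 0.128     ] [0.58275687 0.29993339 0.128     ] [0.0711 0.0023 0.0237]
```

>>> step_arm:
  motion:
    - {"offset":[0.035,0.002,0],"twist":0}
    - {"offset":[0.06,0.003,0],"twist":0}
    - {"offset":[0.073,0.004,0],"twist":0}
    - {"offset":[0.073,0.004,0.01],"twist":0}
    - {"offset":[0.073,0.004,0.03],"twist":0}
    - {"offset":[0.073,0.004,0.036],"twist":0}
    - {"offset":[0.073,0.004,0.036],"twist":0}
    - {"offset":[0.073,0.004,0.036],"twist":0}

```text
time: 9.5
eef_pos: [0.5893, 0.3182, 0.1155]
tcp_rot: [0.19, 0.982, 0.0, 0.0]
contact_force: [-0.1, -0.1, -1.3]
opening: 0.687
finger_force: 54.2
```

```bash
python3 - <<'E'
from h import *
s,e,M=st();cw=ctrl.calibration("wrist");print(e,s["opening"],np.round(s["contact_force"],1))
im=ctrl.read_camera("wrist");cv2.imwrite("pics/w8.png",im)
zt=e[2]+.0373
m=(im[...,0]>0); g=cv2.cvtColor(im,cv2.COLOR_BGR2GRAY)
for v in range(236,322,8): print(v,g[v,262:380:4].tolist())
h=onz(cw,325.5,100.5,.128); print(proj(cw,[.58906,.3156,.128]), proj(cw,e+M@np.array([-.0018,-.0014,-.0373])))
E
```

```text
[0.58927825 0.31818506 0.11551621] 0.6872519151627986 [-0.1 -0.1 -1.3]
236 [160, 157, 159, 166, 167, 168, 165, 170, 171, 170, 170, 141, 90, 64, 65, 64, 95, 137, 168, 168, 170, 169, 165, 167, 170, 167, 164, 165, 164, 164]
244 [168, 169, 168, 167, 168, 165, 170, 160, 88, 87, 63, 64, 63, 62, 62, 61, 63, 66, 85, 88, 81, 83, 166, 170, 167, 164, 165, 169, 165, 163]
252 [167, 168, 166, 168, 164, 161, 69, 86, 84, 85, 63, 62, 61, 62, 61, 61, 62, 62, 84, 84, 83, 66, 163, 104, 163, 166, 169, 168, 164, 162]
260 [168, 166, 168, 164, 124, 160, 161, 68, 86, 85, 84, 67, 61, 62, 62, 62, 73, 85, 83, 84, 67, 132, 135, 109, 95, 169, 167, 163, 162, 164]
268 [165, 168, 163, 166, 61, 160, 162, 160, 174, 73, 84, 85, 85, 82, 83, 82, 82, 83, 67, 155, 134, 113, 110, 106, 71, 126, 163, 162, 165, 166]
276 [167, 162, 166, 168, 59, 61, 155, 159, 158, 159, 158, 159, 156, 157, 160, 162, 159, 154, 151, 150, 153, 158, 136, 97, 60, 102, 162, 164, 165, 165]
284 [162, 164, 166, 169, 59, 58, 60, 146, 156, 160, 160, 157, 154, 151, 150, 150, 156, 161, 159, 158, 160, 161, 67, 62, 61, 157, 164, 165, 167, 162]
292 [163, 165, 167, 164, 166, 60, 60, 61, 61, 62, 137, 162, 160, 160, 160, 161, 158, 155, 157, 104, 64, 64, 63, 63, 145, 164, 163, 166, 162, 113]
300 [73, 135, 164, 166, 163, 162, 137, 60, 60, 62, 61, 63, 62, 63, 64, 63, 63, 62, 62, 64, 64, 63, 69, 162, 165, 163, 167, 160, 163, 107]
308 [58, 59, 159, 163, 162, 164, 160, 162, 164, 90, 61, 62, 63, 62, 63, 64, 64, 63, 63, 63, 157, 160, 162, 164, 163, 167, 161, 164, 162, 162]
316 [57, 58, 157, 161, 163, 160, 161, 164, 165, 163, 163, 164, 162, 163, 167, 161, 161, 166, 166, 164, 160, 161, 164, 162, 165, 168, 167, 165, 164, 164]
[316.8160539  248.75271437] [318.99636939 274.66657179]
```

```bash
python3 - <<'E'
from h import *
s,e,M=st();cw=ctrl.calibration("wrist");im=ctrl.read_camera("wrist");g=cv2.cvtColor(im,cv2.COLOR_BGR2GRAY)
dz=e[2]-.128
print(e, "u row252",np.where(g[252,270:360]<100)[0][[0,-1]]+270,"row256",np.where(g[256,270:355]<100)[0][[0,-1]]+270,"col317 dark",[v for v in range(225,300) if g[v,317]<110][0:1],[v for v in range(250,285) if g[v,317]>120][:1])
print("if concentric: bottom", proj(cw,e+M@np.array([-.0018-.017,-.0014,dz])),"centre",proj(cw,e+M@np.array([-.0018,-.0014,dz])),"L",proj(cw,e+M@np.array([-.0018,-.0014-.017,dz])),"R",proj(cw,e+M@np.array([-.0018,-.0014+.017,dz])))
E
```

```text
[0.58954654 0.31838176 0.11612948] u row252 [285 345] row256 [286 344] col317 dark [236] [275]
if concentric: bottom [318.97059143 280.28831144] centre [318.94280733 250.18993221] L [285.3503366  250.22409701] R [352.5336229  250.15576909]
```

Through the bore the post top is at about (315.7,246), against (319,250) if concentric. I'll correct about 1.5 mm in each axis and lower gently.

>>> step_arm:
  motion:
    - {"offset":[0.0016,-0.0015,0],"twist":0}
    - {"offset":[0.0016,-0.0015,0.002],"twist":0}
    - {"offset":[0.0016,-0.0015,0.005],"twist":0}
    - {"offset":[0.0016,-0.0015,0.009],"twist":0}
    - {"offset":[0.0016,-0.0015,0.013],"twist":0}
    - {"offset":[0.0016,-0.0015,0.017],"twist":0}
    - {"offset":[0.0016,-0.0015,0.017],"twist":0}

```text
time: 10.3
eef_pos: [0.5858, 0.3176, 0.0972]
tcp_rot: [0.189, 0.982, -0.001, -0.001]
contact_force: [-0.2, 0.9, -0.2]
opening: 0.682
finger_force: 54.2
```

```bash
python3 - <<'E'
from h import *
s,e,M=st();cw=ctrl.calibration("wrist");im=ctrl.read_camera("wrist");g=cv2.cvtColor(im,cv2.COLOR_BGR2GRAY);cv2.imwrite("pics/w9.png",im)
print(e,s["contact_force"],s["wrist_torque"],s["opening"])
dz=e[2]-.128
print("centre",proj(cw,e+M@np.array([-.0018,-.0014,dz])))
for v in range(228,324,8): print(v,"".join("#" if x<75 else "+" if x<110 else "." for x in g[v,262:380:2]))
E
```

```text
[0.58582752 0.31755406 0.09719951] [-0.16563042  0.85824875 -0.19721441] [ 0.01870113 -0.01823495 -0.00058187] 0.6822537041381891
centre [319.0031618  267.65889221]
228 .......................................................++++
236 ........................++#####+++.........................
244 ...............+#######++++++++++++#######+................
252 .............####++++++++++++++++++++++++#####.............
260 ...........+###++++++++#############+++++++####............
268 ........#+.+#+++++++##################++++++###.+#.........
276 .......+###.##++++++##################++++++##+###+........
284 ........#####+##+++++++############+++++++########.........
292 ..........#######++#+++++++++++++++++++#+#######..........+
300 #+...........################################............+.
308 ####..............+####################....................
316 ###+.......................................................
```

The post is now inside the bore, concentric, with no contact force. I'll lower it to the shoulder.

>>> step_arm:
  motion:
    - {"offset":[0,0,0.005],"twist":0}
    - {"offset":[0,0,0.01],"twist":0}
    - {"offset":[0,0,0.015],"twist":0}
    - {"offset":[0,0,0.02],"twist":0}
    - {"offset":[0,0,0.023],"twist":0}
    - {"offset":[0,0,0.023],"twist":0}

```text
time: 10.95
eef_pos: [0.586, 0.3176, 0.0745]
tcp_rot: [0.189, 0.982, -0.0, -0.001]
contact_force: [0.7, -0.3, -0.5]
opening: 0.69
finger_force: 54.2
```

>>> step_arm:
  motion:
    - {"offset":[0,0,0.001],"twist":0}
    - {"offset":[0,0,0.002],"twist":0}
    - {"offset":[0,0,0.002],"twist":0}

```text
time: 11.25
eef_pos: [0.5865, 0.3178, 0.0735]
tcp_rot: [0.189, 0.982, 0.0, 0.0]
contact_force: [-0.0, -1.2, -2.3]
opening: 0.688
finger_force: 54.2
```

>>> step_arm:
  motion:
    - {"offset":[0,0,0.001],"twist":0}
    - {"offset":[0,0,0.002],"twist":0}
    - {"offset":[0,0,0.002],"twist":0}

```text
time: 11.55
eef_pos: [0.5863, 0.3177, 0.0712]
tcp_rot: [0.189, 0.982, -0.0, -0.0]
contact_force: [0.3, 0.5, -0.9]
opening: 0.685
finger_force: 54.2
```

>>> step_arm:
  motion:
    - {"offset":[0,0,0.001],"twist":0}
    - {"offset":[0,0,0.0015],"twist":0}
    - {"offset":[0,0,0.0015],"twist":0}

```text
time: 11.85
eef_pos: [0.5865, 0.3178, 0.071]
tcp_rot: [0.189, 0.982, -0.0, -0.0]
contact_force: [-3.4, -1.3, 6.2]
opening: 0.688
finger_force: 54.9
```

Contact came at the expected seat height (TCP 0.071). I'll release and rise.

>>> step_arm:
  motion:
    - {"offset":[0,0,0],"twist":0}
    - {"offset":[0,0,0],"twist":0}
    - {"offset":[0,0,0],"twist":0}
    - {"offset":[0,0,-0.01],"twist":0}
    - {"offset":[0,0,-0.04],"twist":0}
    - {"offset":[0,0,-0.08],"twist":0}
    - {"offset":[0,0,-0.1],"twist":0}
    - {"offset":[-0.03,0,-0.1],"twist":0}
    - {"offset":[-0.06,0,-0.1],"twist":0}
    - {"offset":[-0.06,0,-0.1],"twist":0}
    - {"offset":[-0.06,0,-0.1],"twist":0}
  gripper: 0.075

```text
time: 12.95
eef_pos: [0.6424, 0.2952, 0.1701]
tcp_rot: [0.19, 0.982, 0.0, -0.0]
contact_force: [0.1, 0.5, -0.1]
opening: 0.88
finger_force: 0.0
```

```bash
python3 - <<'E'
from h import *
s,e,M=st();cw=ctrl.calibration("wrist");im=ctrl.read_camera("wrist");g=cv2.cvtColor(im,cv2.COLOR_BGR2GRAY);cv2.imwrite("pics/w10.png",im)
print(s["time"],e,s["contact_force"],s["opening"])
h=cv2.HoughCircles(cv2.GaussianBlur(g,(5,5),1),cv2.HOUGH_GRADIENT,1,5,param1=100,param2=25,minRadius=15,maxRadius=80)
for x,y,r in h[0][:8]: print(x,y,r)
for z in(.108,.128): p=[.589,.3156,z]; print(z,proj(cw,p),"r31",np.linalg.norm(proj(cw,p)-proj(cw,np.add(p,M@[0,.031,0]))))
ct,cs=ctrl.calibration("top"),ctrl.calibration("scene")
cv2.imwrite("pics/top1.png",ctrl.read_camera("top"));cv2.imwrite("pics/scene1.png",ctrl.read_camera("scene"))
# case tops
C=[[.5063,-.0128],[.461,-.207],[.4721,-.3864]]
for c in C: print("scene px of case top",proj(cs,[*c,.05]).round(1))
E
```

```text
12.95 [0.64239324 0.29520887 0.17008756] [ 0.11014685  0.45665075 -0.05160703] 0.8796257777229992
320.5 121.5 29.5
510.5 131.5 39.6
509.5 120.5 34.3
314.5 118.5 49.4
515.5 125.5 31.6
63.5 265.5 23.2
309.5 127.5 36.4
499.5 123.5 28.8
0.108 [319.46674434 122.92567922] r31 46.303101215254124
0.128 [319.53976308 124.68150458] r31 50.62964997726743
scene px of case top [319.1 206.9]
scene px of case top [271.2 165.8]
scene px of case top [221.2 143.4]
```

```bash
python3 - <<'E'
from h import *
im=cv2.imread("pics/w10.png");hsv=cv2.cvtColor(im,cv2.COLOR_BGR2HSV)
for v in range(58,192,5): print(v,"".join("o" if (s<60 and b>150) else "-" if (s<60 and b>110) else "#" if b<95 else "." for s,b in zip(hsv[v,250:392:2,1],hsv[v,250:392:2,2])))
# cases from wrist view? where would they be
cw=ctrl.calibration("wrist")
E
```

```text
58 ........##.oo-###############################....-ooooo--..............
63 ........#-ooooo.#############################......------..............
68 ........##-ooo-###############################..#...-----..............
73 .........########################.-..------ooooooo.#..---..............
78 .........#######-ooooooooooooooooooooooooooooooooo-##.---..............
83 .........#######oooooooooooooooooooooooooooooooooo-##.#--..............
88 ..........######-oooooooooooooooooooooooooooooooooo-#..................
93 ..........######-oooooooooooooo--------oooooooooooooo###...............
98 ..........#####oooooooooooo-oo-.######.-oo--ooooooooooo.##.............
103 ...........###oooooooooo-o.################-o-oooooooooo.#.............
108 ...........###oooooooo--#####################.o#ooooooooo..............
113 ...........#-oooooooo--########################o.oooooooo-.............
118 ............ooooooooo###########################-oooooooo-.............
123 ............-oooooooo###########################.-ooooooo-.............
128 ............##-oooooo-###################
[... 242 characters left out ...]
####............
148 .............---.#-ooooooooo-############-ooooooooooo-#####............
153 ..............-----ooooooooooooooooooooooooooooooooo-######............
158 ..............-------oooooooooooooooooooooooooo-..#########............
163 ..............---------###oooo.##-ooooo-##--.#########-oo.#............
168 ######.........-----------.#######-oooo-.############ooooo.#...........
173 #######........-oooooo-.##########-oooo-.#############.-.###...........
178 ########.......--oooo-############-ooooo-.......--.....................
183 #########................----oooooooooooooooooooooo....................
188 ##########...............ooooooooo--oooo-..............................
```

The ring outline is 90 px wide around the post, which is a 46 px radius. That is exactly what z = 0.108 gives, so the cluster is seated. Next is the first case.

```bash
python3 - <<'E'
from h import *
goto([.5063,-.0128,.13],102.3)
E
```

```text
from [0.6413 0.296  0.1699] yaw 68.2 offset [ 0.0108 -0.3368  0.04  ] twist -34.1 q [ 0.29  0.38  1.52  0.    1.24 -0.9 ]
```

>>> step_arm:
  motion:
    - {"offset":[0.001,-0.05,0.0],"twist":-6}
    - {"offset":[0.003,-0.1,0.0],"twist":-12}
    - {"offset":[0.005,-0.15,0.0],"twist":-18}
    - {"offset":[0.007,-0.2,0.01],"twist":-24}
    - {"offset":[0.009,-0.25,0.02],"twist":-30}
    - {"offset":[0.011,-0.3,0.03],"twist":-34}
    - {"offset":[0.011,-0.337,0.04],"twist":-34}
    - {"offset":[0.011,-0.337,0.04],"twist":-34}
    - {"offset":[0.011,-0.337,0.04],"twist":-34}
    - {"offset":[0.011,-0.337,0.04],"twist":-34}
  gripper: 0.079

```text
time: 14.1
eef_pos: [0.5072, -0.0124, 0.1306]
tcp_rot: [-0.107, 0.994, -0.0, 0.001]
contact_force: [-0.2, -0.1, -0.0]
opening: 0.925
finger_force: 0.0
```

```bash
cat >> h.py <<'E'
def case(fn):
    cw=ctrl.calibration("wrist"); s,e,M=st(); im=ctrl.read_camera("wrist"); cv2.imwrite(fn,im)
    hsv=cv2.cvtColor(im,cv2.COLOR_BGR2HSV)
    c0=proj(cw,[e[0],e[1],.05]).astype(int)
    m=((hsv[...,1]<60)&(hsv[...,2]>105)&(hsv[...,2]<190)).astype(np.uint8)
    n,l,stt,_=cv2.connectedComponentsWithStats(cv2.morphologyEx(m,cv2.MORPH_OPEN,np.ones((3,3))))
    k=l[c0[1],c0[0]]; c=max(cv2.findContours((l==k).astype(np.uint8),0,2)[0],key=cv2.contourArea)
    box=cv2.boxPoints(cv2.minAreaRect(c)); w=np.array([onz(cw,*p,.05) for p in c[:,0,:]])[:,:2]
    r=cv2.minAreaRect((w*1000).astype(np.float32)); b=cv2.boxPoints(r); d=b[1]-b[0]; d2=b[2]-b[1]
    if np.linalg.norm(d2)>np.linalg.norm(d): d=d2
    print("t",s["time"],"k",k,"px box",box.round(0).tolist(),"rect mm",np.round(r[0],1),np.round(r[1],1),"axis",(np.degrees(np.arctan2(d[1],d[0]))+90)%180-90)
E
python3 -c "
from h import *
case('pics/k1.png')"
```

```text
t 14.1 k 6 px box [[280.0, 128.0], [361.0, 128.0], [361.0, 256.0], [280.0, 256.0]] rect mm [504.9 -13.3] [101.5  60.1] axis 12.192642
```

The case rectangle reads 101×60 mm at (0.505,-0.013), which fits. I'll descend, grip and lift it.

>>> step_arm:
  motion:
    - {"offset":[0.0015,0,0.05],"twist":0}
    - {"offset":[0.0015,0,0.095],"twist":0}
    - {"offset":[0.0015,0,0.125],"twist":0}
    - {"offset":[0.0015,0,0.14],"twist":0}
    - {"offset":[0.0015,0,0.147],"twist":0}
    - {"offset":[0.0015,0,0.147],"twist":0}

```text
time: 14.75
eef_pos: [0.5052, -0.0127, -0.0176]
tcp_rot: [-0.107, 0.994, 0.0, -0.001]
contact_force: [-0.0, 0.2, -0.3]
opening: 0.924
finger_force: 0.0
```

>>> step_arm:
  motion:
    - {"offset":[0,0,0],"twist":0}
    - {"offset":[0,0,0],"twist":0}
    - {"offset":[0,0,0],"twist":0}
    - {"offset":[0,0,0],"twist":0}
    - {"offset":[0,0,0],"twist":0}
  gripper: 0.055
  grip_force: 70

```text
time: 15.25
eef_pos: [0.507, -0.0136, -0.0153]
tcp_rot: [-0.106, 0.994, -0.0, 0.002]
contact_force: [0.0, 2.9, 6.2]
opening: 0.717
finger_force: 78.3
```

>>> step_arm:
  motion:
    - {"offset":[0,0,-0.02],"twist":0}
    - {"offset":[0,0,-0.06],"twist":0}
    - {"offset":[0,0,-0.1],"twist":0}
    - {"offset":[0,0,-0.1],"twist":0}
    - {"offset":[0,0,-0.1],"twist":0}
    - {"offset":[0.05,0,-0.1],"twist":0}
    - {"offset":[0.05,0,-0.1],"twist":0}
    - {"offset":[0.05,0,-0.1],"twist":0}
    - {"offset":[0.05,0,-0.1],"twist":0}

```text
time: 16.15
eef_pos: [0.4558, -0.0241, 0.0817]
tcp_rot: [-0.106, 0.994, 0.0, -0.001]
contact_force: [-0.1, -0.5, -3.2]
opening: 0.715
finger_force: 80.7
```

```bash
cat >> h.py <<'E'
def mom(n=5):
    F=[];T=[]
    for i in range(n):
        s,e,M=st(); F.append(M.T@np.array(s["contact_force"])); T.append(M.T@np.array(s["wrist_torque"])); im=ctrl.read_camera("wrist")
    F=np.array(F);T=np.array(T)
    print("t",s["time"],"op",round(s["opening"],3),"F",F.mean(0).round(2),F.std(0).round(2),"T tool",T.mean(0).round(3),T.std(0).round(3),"Ty",T[:,1].round(3),e.round(3)); return im
E
python3 -c "
from h import *
im=mom(6);cv2.imwrite('pics/k1b.png',im)"
```

```text
t 16.4 op 0.713 F [-0.1  -0.17  3.55] [0.43 0.51 0.47] T tool [ 0.006  0.011 -0.001] [0.025 0.038 0.016] Ty [-0.034  0.033 -0.036 -0.005  0.048  0.059] [ 0.457 -0.024  0.083]
```

>>> step_arm:
  motion:
    - {"offset":[-0.05,0,0],"twist":0}
    - {"offset":[-0.05,0,0],"twist":0}
    - {"offset":[-0.05,0,0],"twist":0}
    - {"offset":[-0.05,0,0],"twist":0}
    - {"offset":[-0.05,0,0],"twist":0}

```text
time: 16.95
eef_pos: [0.5048, -0.0137, 0.0833]
tcp_rot: [-0.106, 0.994, -0.0, 0.0]
contact_force: [0.3, 0.1, -3.8]
opening: 0.718
finger_force: 80.9
```

```bash
python3 -c "
from h import *
im=mom(6)"
```

```text
t 17.2 op 0.718 F [-0.12 -0.04  3.74] [0.57 0.48 0.69] T tool [ 0.018 -0.01  -0.002] [0.02  0.019 0.044] Ty [-0.01  -0.001  0.006 -0.05  -0.002 -0.001] [ 0.505 -0.014  0.083]
```

>>> step_arm:
  motion:
    - {"offset":[-0.05,0,0],"twist":0}
    - {"offset":[-0.1,0,0],"twist":0}
    - {"offset":[-0.1,0,0],"twist":0}
    - {"offset":[-0.1,0,0],"twist":0}
    - {"offset":[-0.1,0,0],"twist":0}

```text
time: 17.75
eef_pos: [0.6018, 0.0075, 0.0825]
tcp_rot: [-0.106, 0.994, 0.0, -0.001]
contact_force: [-0.3, 1.3, -3.8]
opening: 0.72
finger_force: 81.0
```

```bash
python3 -c "
from h import *
im=mom(9)"
```

```text
t 18.15 op 0.713 F [ 0.27 -0.03  4.  ] [0.38 0.63 0.39] T tool [-0.005  0.058 -0.003] [0.016 0.03  0.021] Ty [0.108 0.037 0.051 0.027 0.053 0.09  0.023 0.038 0.097] [0.603 0.007 0.083]
```

>>> step_arm:
  motion:
    - {"offset":[0.05,0,0],"twist":0}
    - {"offset":[0.1,0,0],"twist":0}
    - {"offset":[0.1,0,0],"twist":0}
    - {"offset":[0.1,0,0],"twist":0}
    - {"offset":[0.1,0,0],"twist":0}

```text
time: 18.7
eef_pos: [0.5069, -0.0139, 0.0842]
tcp_rot: [-0.106, 0.994, -0.001, 0.002]
contact_force: [0.8, 0.1, -3.0]
opening: 0.713
finger_force: 81.3
```

```bash
python3 -c "
from h import *
im=mom(9)"
```

```text
t 19.1 op 0.719 F [-0.04 -0.1   3.5 ] [0.48 0.35 0.6 ] T tool [-0.005 -0.054  0.014] [0.014 0.029 0.027] Ty [-0.076 -0.041 -0.062 -0.026 -0.027 -0.111 -0.043 -0.082 -0.021] [ 0.506 -0.014  0.083]
```

Case at (0.506,-0.013): the wrist moment about the case's y flips from +0.058 to −0.054 N·m between the two shakes. That is what a 0.16 kg nut moving ±32 mm gives, so this case rattles. I'll take it up and over the mat, ending with another shake check.

```bash
python3 -c "
from h import *
goto([.673,.151,.20])"
```

```text
from [ 0.5055 -0.0136  0.0829] yaw 102.2 offset [-0.1985  0.1255 -0.1171] twist None q [-0.23  0.05  2.08 -0.    1.   -2.01]
```

>>> step_arm:
  motion:
    - {"offset":[0,0,-0.05],"twist":0}
    - {"offset":[0,0,-0.1],"twist":0}
    - {"offset":[-0.02,0.02,-0.118],"twist":0}
    - {"offset":[-0.05,0.045,-0.118],"twist":0}
    - {"offset":[-0.08,0.08,-0.118],"twist":0}
    - {"offset":[-0.1,0.115,-0.118],"twist":0}
    - {"offset":[-0.1,0.125,-0.118],"twist":0}
    - {"offset":[-0.15,0.125,-0.118],"twist":0}
    - {"offset":[-0.199,0.125,-0.118],"twist":0}
    - {"offset":[-0.199,0.125,-0.118],"twist":0}
    - {"offset":[-0.199,0.125,-0.118],"twist":0}
    - {"offset":[-0.199,0.125,-0.118],"twist":0}

```text
time: 20.35
eef_pos: [0.6726, 0.1501, 0.2007]
tcp_rot: [-0.106, 0.994, -0.0, -0.001]
contact_force: [-0.2, -0.1, -3.7]
opening: 0.711
finger_force: 81.3
```

```bash
python3 -c "
from h import *
im=mom(9)"
```

```text
t 20.75 op 0.717 F [0.25 0.17 3.85] [0.39 0.33 0.56] T tool [ 0.002  0.059 -0.008] [0.029 0.024 0.036] Ty [0.086 0.052 0.081 0.071 0.02  0.069 0.042 0.084 0.024] [0.673 0.15  0.202]
```

>>> step_arm:
  motion:
    - {"offset":[0.05,0,0],"twist":0}
    - {"offset":[0.1,0,0],"twist":0}
    - {"offset":[0.1,0,0],"twist":0}
    - {"offset":[0.1,0,0],"twist":0}
    - {"offset":[0.1,0,0],"twist":0}

```text
time: 21.3
eef_pos: [0.5773, 0.1296, 0.2026]
tcp_rot: [-0.106, 0.994, -0.0, 0.002]
contact_force: [-0.9, 0.5, -3.9]
opening: 0.719
finger_force: 81.3
```

```bash
python3 -c "
from h import *
im=mom(9)"
```

```text
t 21.7 op 0.721 F [-0.2   0.12  4.01] [0.53 0.68 0.5 ] T tool [ 0.026 -0.062 -0.002] [0.044 0.033 0.022] Ty [-0.128 -0.081 -0.048 -0.088 -0.052 -0.019 -0.013 -0.073 -0.055] [0.576 0.13  0.201]
```

Confirmed again (+0.059 / −0.062). I'll bring it gently back over the mat.

>>> step_arm:
  motion:
    - {"offset":[-0.02,0,0],"twist":0}
    - {"offset":[-0.045,0,0],"twist":0}
    - {"offset":[-0.07,0,0],"twist":0}
    - {"offset":[-0.09,0,0],"twist":0}
    - {"offset":[-0.1,0,0],"twist":0}
    - {"offset":[-0.1,0,0],"twist":0}
    - {"offset":[-0.1,0,0],"twist":0}
    - {"offset":[-0.1,0,0],"twist":0}
    - {"offset":[-0.1,0,0],"twist":0}
    - {"offset":[-0.1,0,0],"twist":0}

```text
time: 22.75
eef_pos: [0.6729, 0.1505, 0.2012]
tcp_rot: [-0.106, 0.994, -0.0, 0.0]
contact_force: [0.1, 0.3, -3.4]
opening: 0.712
finger_force: 81.2
```

```bash
python3 - <<'E'
from h import *
s,e,M=st();print(s["time"],e,s["opening"],s["contact_force"])
a=ctrl.read_camera("scene")[100:360,200:520]; cv2.imwrite("pics/final.png",cv2.resize(a,None,fx=2.3,fy=2.3,interpolation=2))
E
```

```text
22.75 [0.67294291 0.1505175  0.20119278] 0.7124183702799769 [ 0.08552551  0.28070208 -3.42026569]
```

View pics/final.png

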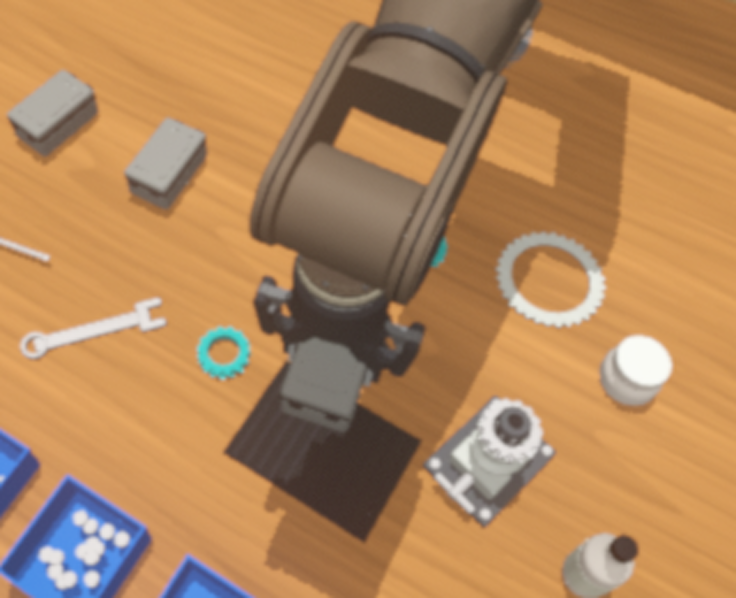

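The final view shows the cluster seated flat on the hub at (508,430) and the case held level above the mat at (325,380). The other two cases and the bystanders look untouched.

```bash
python3 -c "
from plant import ctrl
print(ctrl.sign_off())"
```

```text
the job is handed in; nothing more can be done
None
```

The cluster is seated on the hub shoulder and released, and the rattling case (the first one I shook, so the other two were never lifted) is held level over the mat, about 20 cm above the bench; I handed the job in at about 23 s.

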